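# Draw the oldest block cassette from the dispenser for a case

## Task

The case in the blue work pan needs a green cassette of milling blocks. Pull the bottom one, the oldest, straight out from under the stack in the green dispenser so that the others drop down and stay inside, then lay it gently flat on the floor of the pan's empty half and let go. Leave the orange cassettes, the casts in the pan and the things on the bench alone.

Things in the scene. Friction and masses are not known exactly. Their poses are not given: they have to be found in the camera images.
- green0_center (a point): Centre (half-way up) of the BOTTOM green cassette, the one to take: a flat rigid plastic pack 130 long (its x) x 56 wide (y) x 16 high, 110 g, white with a clear window; its front 46 mm (-x end) is green. It lies along the dispenser's x, front end 40 to 52 mm out of the throat, both sides there free to pinch. The stack rests on it: about 5 N to pull.
- green1_center (a point): Centre of the second from the bottom cassette of the green stack, of the same size and look, wholly inside the dispenser at the start, lying flat on the one below. It drops by one cassette (16 mm) when the bottom one is gone.
- green2_center (a point): Centre of the third from the bottom cassette of the green stack, of the same size and look, wholly inside the dispenser at the start, lying flat on the one below. It drops by one cassette (16 mm) when the bottom one is gone.
- green3_center (a point): Centre of the top cassette of the green stack, of the same size and look, wholly inside the dispenser at the start, lying flat on the one below. It drops by one cassette (16 mm) when the bottom one is gone.
- green_dispenser: Green cassettes' dispenser, a fixed white sheet-metal gravity magazine. Origin on the bench under the centre of its inside, x from its open front to its back: pull cassettes along -x. Inside 135 (x) x 61 (y) mm, walls 4, floor 5 thick; sides and front 72 high, back wall 82. Behind it a push rod with black knob, which set the bottom cassette forward and is drawn back: not needed.
- green_throat (a point): Middle of the green dispenser's front opening (throat), on its floor, 5 mm above the bench, at x = -67.5 mm of the dispenser; axes as the dispenser. The opening is 22 mm high, so one cassette passes; above it two front lips, each 20 wide and 4 thick (to x = -71.5 mm), hold back the rest. The floor ends here: in front is bare bench (at most paper).
- orange_dispenser: Dispenser of the orange cassettes, just like the green one, with its own stack of four and one standing out of its throat. The two stand side by side, at least 145 mm between centres; which is left and which right changes.
- orange0_center (a point): Centre of the bottom cassette of the orange stack: same size, with an orange front end. To be left alone.
- orange1_center (a point): Centre of the second cassette of the orange stack: same size, with an orange front end. To be left alone.
- orange2_center (a point): Centre of the third cassette of the orange stack: same size, with an orange front end. To be left alone.
- orange3_center (a point): Centre of the top cassette of the orange stack: same size, with an orange front end. To be left alone.
- pan: Work pan of the case: an open dark-blue plastic tray fixed on the bench, 200 (its x) x 300 (its y) x 40 mm high, walls and floor 4 mm thick, origin on the bench under its centre, z up. Two plaster casts stand on the floor of its +y half; its -y half is empty.
- pan_empty_half (a point): Middle of the empty half of the work pan, on its floor (4 mm above the bench), 73 mm from the pan's centre towards its -y; axes as the pan. The empty space around it is 192 mm along x and about 130 mm along y: a cassette laid along the pan's x axis has 31 mm to spare at each end.
- upper_cast: One of two loose white plaster dental casts standing in the work pan, about 62 x 63 x 26 mm, origin at its underside. To be left alone.
- lower_cast: One of two loose white plaster dental casts standing in the work pan, about 62 x 63 x 26 mm, origin at its underside. To be left alone.
- brush: Ceramist's brush, dark handle with red end, 185 mm long, lying loose on the bench to the right; origin under its middle. To be left alone.
- liquid: Small amber glass bottle with a blue cap, 48 mm across, 85 mm high, standing on the bench to the right; origin at its underside. To be left alone.

How it is judged:
By the outcome, as a careful person would: the job done as asked, in the order asked, and still so for the second after the job is handed in, with the robot touching nothing.
It also fails if it takes over 51 s, if anything falls off the work surface, if the arm or the gripper's body presses on something with over 40 N, if the wrist force passes 120 N, or if a joint passes its speed limit or range.

## Robot

A 7-joint arm with a two-finger parallel gripper is mounted at the origin on the work surface. World frame = base frame: x ahead of the robot, y to its left, z up, the work surface at z = 0. Lengths are in m, angles in rad, forces in N, time in s.
With the tool pointing down it reaches from about 0.4 to 0.85 m from the base axis. Payload 4.5 kg.
Tool frame: the origin (TCP) lies midway between the tips of the shut fingers; the grasp point (between the pads) lies 19 mm behind it; z points along the fingers, y is the line along which they close (so a half turn about z gives the same grasp; the last joint's range is limited). The gripper opens to 88 mm and grips with 3 to 60 N. Pads are 18 mm wide; open, the fingers measure 123 mm over their backs; the gripper's body (75 mm by 187 mm) begins 45 mm behind the grasp point.
Start: joints at [-1.067, 0.689, -0.195, 1.565, 0.157, 0.902, -0.215], TCP at [0.283, 0.557, 0.239] pointing down, gripper open.
Joint ranges: [-3.01, 3.01], [-0.46, 2.08], [-1.47, 1.51], [0.13, 2.56], [-1, 4.14], [0.04, 2.09], [-2.66, 2.66]. Speed limits (rad/s): [2.57, 2.57, 3.14, 3.14, 3.14, 3.14, 3.14].

## Interface

Orientations are given as a unit quaternion [x, y, z, w].
In Python, from plant import r gives the robot as it stands.
- The arm moves only by the tool carry_out, never from a script. Its argument "plan" is a list of rows, each an object with "rot": the turn, a rotation vector about the tool's x, y, z in rad, a list of three; "xyz": the shift along the tool's x, y, z in m, a list of three; "grip": the closure in counts, from 0 (fully open) to 255 (shut). In form: [{"rot": [wx, wy, wz], "xyz": [dx, dy, dz], "grip": grip}, ...]. A call has 1 to 8 rows; each row is the pose to reach, as a shift and turn from the pose commanded when the call began, along the tool's axes at that moment; what a row does not reach only later rows make up. A row lasts 1/12 s, in which the tool goes at most 41.7 mm and 7.16 degrees, less where a joint would pass 70% of its speed; a pose out of reach is approached as far as the arm can. A call with a gripper value outside its range is refused whole. The fingers move at their own pace and stop on an object; "squeeze" is the grip in N (left out, the last holds). Time passes only in rows, so rows that repeat a pose let the fingers close. It gives the time, the measured TCP pose, the force, the opening and the grip force at its end, in the units of the state.
- r.get_state(): the state, without advancing time (a new reading comes with each control period).
- r.snapshot(name): name is "scene" or "top" or "wrist"; returns the picture (400x640x3 uint8, red, green, blue); there is no depth.
- r.camera_params(name): a dict with "fx", "fy", "cx", "cy" (pixels), "distortion" ([k1, k2, p1, p2, k3] as OpenCV has them; the pictures are not rectified), "position" and "attitude" of the camera in the world; the wrist camera has in their place "hand_eye" (4x4, takes a point from camera to tool coordinates, whose origin is the TCP and whose axes are the flange's). Camera axes: x right, y down, z forward; pixel columns grow to the right and rows downward; lengths in m; the calibration is good to about 2 mm. A picture is of the moment at which its call begins: read the wrist's pose just before it. camera_params takes no time and is no camera call.
- r.finish_job(): hands the job in; it is judged then, once.
The state is a dict: "clock": time; "q": joint angles; "qd": joint speeds; "joint_torque": joint torques, N m; "tool_pos": TCP position; "eef_rot": TCP orientation; "contact_force": force on the tool from outside, world axes, zero at the start; "moment": the same for the moment, N m; "opening": opening from 0.0 (shut) to 1.0 (fully open); "finger_force": force on a finger pad.
Only numpy, scipy, OpenCV 4.12 (cv2) and the standard library are available. Lean on these libraries where they do the work, as an engineer would, in place of code of your own. Each camera call takes 0.05 s, during which the arm holds its last target. There are 200 camera calls.

## Working session

There is one attempt and no reset: what is moved stays moved. The work goes in short steps, Python scripts to look and compute and a tool call to move; the robot and the scene stay as the last step left them, time stands still between calls to the robot, and variables do not carry over. Pictures are saved under pics/ and viewed, at most 11 in all, crops included, and the job is handed in when it is done.

Besides the shell and the picture viewer there is one more tool, called after "Request:" by a JSON object that holds its "fn" and its "kwargs", one argument or row to a line. carry_out: Moves the arm, as the interface text tells. Its arguments: {"type":"object","properties":{"plan":{"type":"array"},"squeeze":{"type":"number"}},"required":["plan"]}

```bash
ls; mkdir -p pics; python3 - <<'E'
from plant import r
import cv2
for n in("top","scene"):
    cv2.imwrite(f"pics/{n}0.png",r.snapshot(n)[...,::-1]); print(n,r.camera_params(n))
print(r.camera_params("wrist")); s=r.get_state(); print(s)
E
```

```text
pics
top {'fx': 428.8583929606526, 'fy': 428.8583929606526, 'cx': 321.9914026168727, 'cy': 201.9794879346447, 'distortion': array([-0.04905482,  0.        ,  0.        ,  0.        ,  0.        ]), 'position': array([ 0.28811444, -0.08107081,  1.41626113]), 'attitude': array([-0.70244907,  0.70599612, -0.06247768,  0.06504868])}
scene {'fx': 433.8369744434784, 'fy': 433.8369744434784, 'cx': 316.8016065298214, 'cy': 204.06720819330803, 'distortion': array([0.00207263, 0.        , 0.        , 0.        , 0.        ]), 'position': array([ 1.16873918, -0.96257531,  0.82571414]), 'attitude': array([ 0.83620697,  0.27934979, -0.13686702, -0.45165143])}
{'fx': 297.36975583065896, 'fy': 297.36975583065896, 'cx': 320.669110484881, 'cy': 196.35934607254717, 'distortion': array([-0.01334724,  0.        ,  0.        ,  0.        ,  0.        ]), 'hand_eye': array([[-2.35639533e-04, -9.65579805e-01, -2.60106873e-01,
         6.62287974e-02],
       [ 9.99999656e-01, -2.06168767e-05, -8.29398355e-04,
         2.88771231e-04],
       [ 7.95487710e-04, -2.60106979e-01,  9.65579477e-01,
        -1.46159561e-01],
       [ 0.00000000e+00,  0.00000000e+00,  0.00000000e+00,
         1.00000000e+00]])}
{'clock': 0.1, 'q': array([-1.06719663,  0.68988826, -0.19451264,  1.56623212,  0.15728284,
        0.90250757, -0.2151121 ]), 'qd': array([-0.00244324,  0.00019629, -0.00117146, -0.00212984, -0.00066527,
       -0.00108267,  0.00205981]), 'joint_torque': array([-3.51165771e-03, -5.28503394e+01, -1.27136685e+00, -1.53836453e+01,
       -5.24995546e-02,  1.99252812e-03,  5.74601086e-05]), 'tool_pos': array([0.28272463, 0.5567608 , 0.23799955]), 'eef_rot': array([ 2.32722726e-01,  9.72542778e-01, -8.12193753e-04, -1.35855588e-04]), 'contact_force': array([-0.02621771,  0.15469506,  0.13565998]), 'moment': array([-0.02414361,  0.00296141,  0.02852437]), 'finger_force': 0.0, 'opening': 0.9955613431976655}
```

View pics/top0.png

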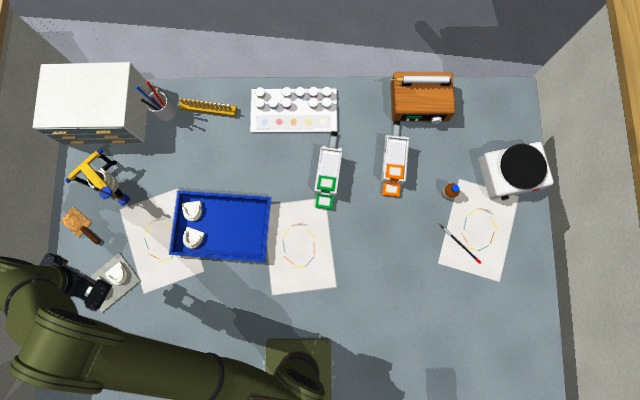

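View pics/scene0.png

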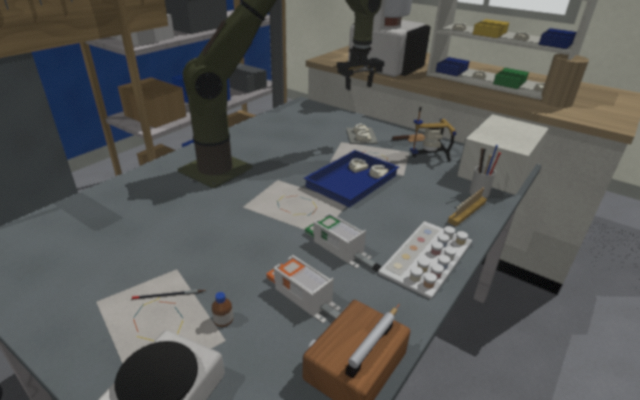

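Top view: the green dispenser is at about (328,170) with its cassette's front end at (325,201), and its mouth faces the robot. Orange stands to its right at (393,165). The blue pan is at (220,227), with its casts on the left (+y) and its right half empty.

```bash
cat > h.py <<'E'
from plant import r
import cv2, numpy as np
from scipy.spatial.transform import Rotation as R
def cam(name):
    p=r.camera_params(name); K=np.array([[p['fx'],0,p['cx']],[0,p['fy'],p['cy']],[0,0,1]])
    if name=="wrist":
        s=r.get_state(); T=np.eye(4); T[:3,:3]=R.from_quat(s['eef_rot']).as_matrix(); T[:3,3]=s['tool_pos']
        T=T@p['hand_eye']; return K,p['distortion'],T[:3,:3],T[:3,3]
    return K,p['distortion'],R.from_quat(p['attitude']).as_matrix(),p['position']
def cast(c,px,z):
    K,d,M,o=c; u=cv2.undistortPoints(np.float64(px).reshape(-1,1,2),K,d).reshape(-1,2)
    v=np.c_[u,np.ones(len(u))]@M.T
    return o+v*((z-o[2])/v[:,2])[:,None]
def proj(c,P):
    K,d,M,o=c; return cv2.projectPoints((np.float64(P).reshape(-1,3)-o)@M,np.zeros(3),np.zeros(3),K,d)[0].reshape(-1,2)
def blobs(img,lo,hi,amin=15):
    m=cv2.inRange(cv2.cvtColor(img,cv2.COLOR_RGB2HSV),lo,hi)
    cs=cv2.findContours(m,cv2.RETR_EXTERNAL,cv2.CHAIN_APPROX_NONE)[0]
    return m,[k for k in cs if cv2.contourArea(k)>amin]
E
python3 - <<'E'
from h import *
img=r.snapshot("top"); c=cam("top")
def rep(k,z):
    P=cast(c,k.reshape(-1,2),z)[:,:2].astype(np.float32); rc=cv2.minAreaRect(P)
    b=cv2.boxPoints(rc); print(cv2.boundingRect(k),cv2.contourArea(k),"z",z,"c",np.round(rc[0],4),"size",np.round(rc[1],4),"ang",round(rc[2],2)); print(np.round(b,3).tolist())
m,g=blobs(img,(45,90,40),(85,255,255))
for k in g: rep(k,.021);rep(k,.069)
m,b=blobs(img,(105,120,30),(125,255,255),1000)
for k in b: rep(k,.04)
cv2.imwrite("pics/c1.png",cv2.resize(img[120:270,160:420],None,fx=3,fy=3,interpolation=cv2.INTER_CUBIC)[...,::-1])
E
```

```text
(316, 194, 18, 16) 211.0 z 0.021 c [ 0.5447 -0.0835] size [0.0577 0.0472] ang 83.86
[[0.5180000066757202, -0.10999999940395355], [0.5649999976158142, -0.11500000208616257], [0.5709999799728394, -0.05700000002980232], [0.5239999890327454, -0.052000001072883606]]
(316, 194, 18, 16) 211.0 z 0.069 c [ 0.5358 -0.0834] size [0.0558 0.0455] ang 83.86
[[0.5099999904632568, -0.10899999737739563], [0.5559999942779541, -0.11400000005960464], [0.5609999895095825, -0.057999998331069946], [0.515999972820282, -0.05299999937415123]]
(317, 175, 19, 18) 227.5 z 0.021 c [ 0.6038 -0.0902] size [0.058 0.055] ang 80.19
[[0.5720000267028809, -0.11400000005960464], [0.6259999871253967, -0.12399999797344208], [0.6359999775886536, -0.06599999964237213], [0.5820000171661377, -0.05700000002980232]]
(317, 175, 19, 18) 227.5 z 0.069 c [ 0.593  -0.0899] size [0.0561 0.0531] ang 80.19
[[0.5619999766349792, -0.11299999803304672], [0.6140000224113464, -0.12200000137090683], [0.6240000128746033, -0.06700000166893005], [0.5720000267028809, -0.057999998331069946]]
(406, 115, 16, 4) 27.0 z 0.021 c [ 0.8404 -0.3931] size [0.0522 0.0109] ang 89.88
[[0.8349999785423279, -0.4189999997615814], [0.8460000157356262, -0.4189999997615814], [0.8460000157356262, -0.367000013589859], [0.8349999785423279, -0.367000013589859]]
(406, 115, 16, 4) 27.0 z 0.069 c [ 0.8214 -0.3823] size [0.0504 0.0106] ang 89.88
[[0.8159999847412109, -0.40799999237060547], [0.8270000219345093, -0.40799999237060547], [0.8270000219345093, -0.3569999933242798], [0.8159999847412109, -0.3569999933242798]]
(169, 190, 102, 72) 6037.5 z 0.04 c [0.4643 0.2542] size [0.3116 0.2135] ang 85.53
[[0.34599998593330383, 0.10700000077486038], [0.5590000152587891, 0.09099999815225601], [0.5830000042915344, 0.4009999930858612], [0.3700000047683716, 0.4180000126361847]]
```

View pics/c1.png

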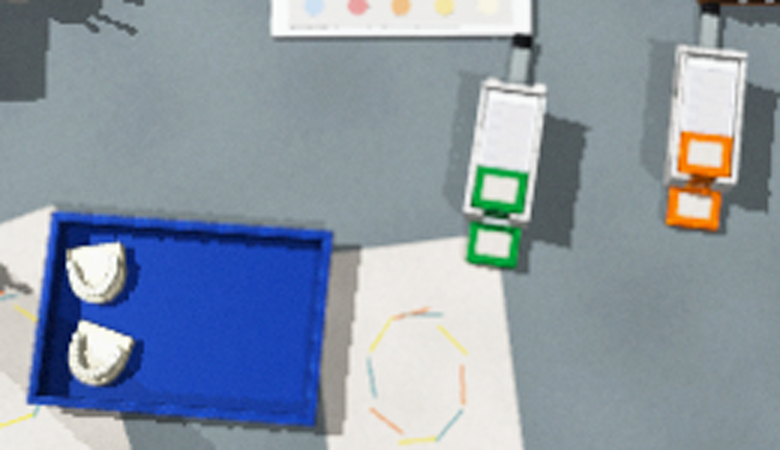

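Zoomed crop: the green ring at crop (493,244) is the protruding bottom cassette and the one at (499,190) is the top cassette. The cassette measures 58x47 mm, as it should. I'll move to a look pose near the throat.

```bash
cat >> h.py <<'E'
def goal(pos,yaw,tilt):
    """target: fingers down, tool y along (-sin yaw,cos yaw), tilted by tilt deg so fingers lean to +x; prints tool-frame shift/turn"""
    s=r.get_state(); A=R.from_quat(s['eef_rot']); y=np.radians(yaw)
    B=np.array([[-np.cos(y),-np.sin(y),0],[-np.sin(y),np.cos(y),0],[0,0,-1]]).T
    G=R.from_matrix(B)*R.from_rotvec([0,-np.radians(tilt),0])
    print("xyz",np.round(A.inv().apply(np.array(pos)-s['tool_pos']),4),"rot",np.round((A.inv()*G).as_rotvec(),4),"t",round(s['clock'],2))
E
python3 -c "
from h import *
goal([.48,-.075,.2],-7.7,0)"
```

```text
xyz [-0.4619 -0.4741  0.0388] rot [-1.400e-03 -2.000e-04 -3.353e-01] t 0.15
```

Request:
{"fn": "carry_out", "kwargs": {
  "plan": [
    {"rot":[0,0,-0.335],"xyz":[-0.462,-0.474,0.039],"grip":0},
    {"rot":[0,0,-0.335],"xyz":[-0.462,-0.474,0.039],"grip":0},
    {"rot":[0,0,-0.335],"xyz":[-0.462,-0.474,0.039],"grip":0},
    {"rot":[0,0,-0.335],"xyz":[-0.462,-0.474,0.039],"grip":0},
    {"rot":[0,0,-0.335],"xyz":[-0.462,-0.474,0.039],"grip":0},
    {"rot":[0,0,-0.335],"xyz":[-0.462,-0.474,0.039],"grip":0},
    {"rot":[0,0,-0.335],"xyz":[-0.462,-0.474,0.039],"grip":0},
    {"rot":[0,0,-0.335],"xyz":[-0.462,-0.474,0.039],"grip":0}
  ],
  "squeeze": 40
}}

```text
clock: 0.82
tool_pos: [0.3823, 0.2377, 0.219]
eef_rot: [0.067, 0.998, -0.0, 0.0]
contact_force: [0.9, 0.2, -0.1]
opening: 0.997
finger_force: 0.0
```

```bash
python3 -c "
from h import *
goal([.48,-.075,.2],-7.7,0)"
```

```text
xyz [-0.1387 -0.2968  0.0191] rot [-0.      0.0001 -0.0001] t 0.82
```

```bash
python3 - <<'E'
from h import *
for i in range(4): r.snapshot("wrist")
c=cam("wrist"); img=r.snapshot("wrist"); cv2.imwrite("pics/pan.png",img[...,::-1])
import pickle; pickle.dump((c,img),open("pan.pkl","wb"))
print(r.get_state()['qd'].round(3),c[3])
m,b=blobs(img,(105,120,30),(125,255,255),1000)
for k in b:
  for z in(.04,.004):
    rc=cv2.minAreaRect(cast(c,k.reshape(-1,2),z)[:,:2].astype(np.float32)); print(cv2.boundingRect(k),z,np.round(rc[0],4),np.round(rc[1],4),rc[2],np.round(cv2.boxPoints(rc),3).tolist())
goal([.48,-.075,.2],-7.7,0)
E
```

```text
[-0.035  0.003 -0.018 -0.014 -0.002 -0.002 -0.001] [0.31720233 0.24787302 0.36523149]
(224, 307, 208, 17) 0.04 [0.5596 0.2224] [0.2632 0.0238] 82.3298568725586 [[0.5299999713897705, 0.09399999678134918], [0.5540000200271606, 0.09000000357627869], [0.5889999866485596, 0.35100001096725464], [0.5649999976158142, 0.3540000021457672]]
(224, 307, 208, 17) 0.004 [0.5864 0.2196] [0.2923 0.0264] 82.33069610595703 [[0.5540000200271606, 0.07699999958276749], [0.5799999833106995, 0.0729999989271164], [0.6190000176429749, 0.3630000054836273], [0.5929999947547913, 0.3659999966621399]]
(200, 146, 281, 130) 0.04 [0.4335 0.2559] [0.3089 0.1533] 85.45195770263672 [[0.3449999988079071, 0.1080000028014183], [0.49799999594688416, 0.09600000083446503], [0.5220000147819519, 0.40400001406669617], [0.36899998784065247, 0.41600000858306885]]
(200, 146, 281, 130) 0.004 [0.4464 0.2568] [0.343  0.1702] 85.45206451416016 [[0.3479999899864197, 0.09300000220537186], [0.5180000066757202, 0.07900000363588333], [0.5450000166893005, 0.42100000381469727], [0.375, 0.4350000023841858]]
xyz [-0.1393 -0.2993  0.0189] rot [ 0.0012  0.0001 -0.0007] t 1.07
```

View pics/pan.png

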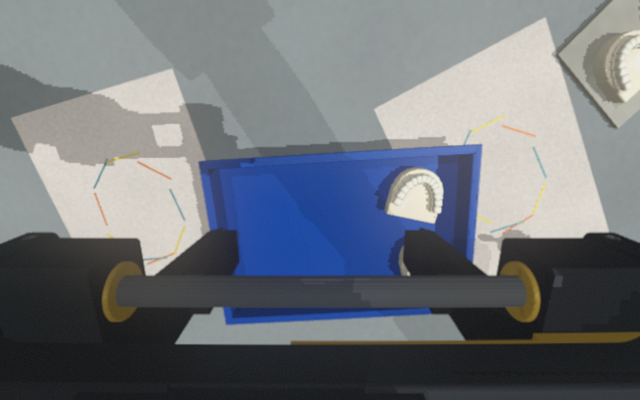

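The wrist view shows the empty pan half from (210,165) to (380,310), and it agrees with the top view: pan centre about (0.463, 0.256), yaw -4.4°. Next, the throat.

Request:
{"fn": "carry_out", "kwargs": {
  "plan": [
    {"rot":[0,0,0],"xyz":[-0.139,-0.299,0.019],"grip":0},
    {"rot":[0,0,0],"xyz":[-0.139,-0.299,0.019],"grip":0},
    {"rot":[0,0,0],"xyz":[-0.139,-0.299,0.019],"grip":0},
    {"rot":[0,0,0],"xyz":[-0.139,-0.299,0.019],"grip":0},
    {"rot":[0,0,0],"xyz":[-0.139,-0.299,0.019],"grip":0},
    {"rot":[0,0,0],"xyz":[-0.139,-0.299,0.019],"grip":0},
    {"rot":[0,0,0],"xyz":[-0.139,-0.299,0.019],"grip":0},
    {"rot":[0,0,0],"xyz":[-0.139,-0.299,0.019],"grip":0}
  ]
}}

```text
clock: 1.73
tool_pos: [0.4812, -0.0755, 0.2001]
eef_rot: [0.066, 0.998, 0.0, 0.001]
contact_force: [1.8, 0.4, 0.2]
opening: 1.001
finger_force: 0.0
```

```bash
python3 - <<'E'
from h import *
for i in range(4): r.snapshot("wrist")
c=cam("wrist"); img=r.snapshot("wrist"); cv2.imwrite("pics/thr.png",img[...,::-1])
print(r.get_state()['tool_pos'],r.get_state()['clock'])
m,b=blobs(img,(45,90,40),(85,255,255),60)
for k in b:
  for z in(.021,.069):
    rc=cv2.minAreaRect(cast(c,k.reshape(-1,2),z)[:,:2].astype(np.float32)); print(cv2.boundingRect(k),z,np.round(rc[0],4),np.round(rc[1],4),rc[2],np.round(cv2.boxPoints(rc),3).tolist())
E
```

```text
[ 0.4802415  -0.0728755   0.20010872] 1.9833
(293, 307, 51, 6) 0.021 [ 0.6481 -0.1002] [0.0634 0.0073] 82.26199340820312 [[0.6399999856948853, -0.13099999725818634], [0.6480000019073486, -0.13199999928474426], [0.656000018119812, -0.0689999982714653], [0.6489999890327454, -0.06800000369548798]]
(293, 307, 51, 6) 0.069 [ 0.6137 -0.0951] [0.054  0.0063] 82.26197052001953 [[0.6069999933242798, -0.12099999934434891], [0.6129999756813049, -0.12200000137090683], [0.6200000047683716, -0.0689999982714653], [0.6140000224113464, -0.06800000369548798]]
(306, 263, 26, 12) 0.021 [ 0.5912 -0.0918] [0.0305 0.0148] 82.26428985595703 [[0.5820000171661377, -0.10599999874830246], [0.597000002861023, -0.1080000028014183], [0.6010000109672546, -0.07800000160932541], [0.5860000252723694, -0.07599999755620956]]
(306, 263, 26, 12) 0.069 [ 0.5652 -0.0879] [0.026  0.0126] 82.2642822265625 [[0.5569999814033508, -0.10000000149011612], [0.5699999928474426, -0.10199999809265137], [0.5730000138282776, -0.07599999755620956], [0.5609999895095825, -0.07400000095367432]]
(308, 256, 23, 4) 0.021 [ 0.5768 -0.0892] [0.02
[... 249 characters left out ...]
0.0225 0.0034] 82.26410675048828 [[0.550000011920929, -0.09700000286102295], [0.5529999732971191, -0.09700000286102295], [0.5559999942779541, -0.07500000298023224], [0.5529999732971191, -0.07400000095367432]]
(295, 211, 48, 39) 0.021 [ 0.5422 -0.0848] [0.0553 0.0475] 82.26447296142578 [[0.5149999856948853, -0.10899999737739563], [0.5619999766349792, -0.11500000208616257], [0.5690000057220459, -0.061000000685453415], [0.5220000147819519, -0.05400000140070915]]
(295, 211, 48, 39) 0.069 [ 0.5234 -0.0819] [0.0471 0.0404] 82.26445770263672 [[0.5, -0.10300000011920929], [0.5400000214576721, -0.1080000028014183], [0.546999990940094, -0.061000000685453415], [0.5070000290870667, -0.0560000017285347]]
```

View pics/thr.png

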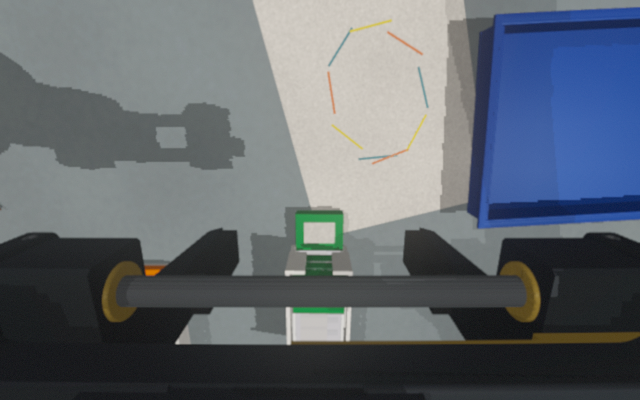

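The throat view shows the protruding green front at (295–343, 211–250), the lips just below it, and the fingers clear on either side. Yaw is -7.7° and the front end is about (0.523, -0.081), matching the top view. I'll tilt 20° so the gripper body clears the lips, then descend.

```bash
python3 -c "
from h import *
goal([.530,-.082,.1],-7.74,20)"
```

```text
xyz [-0.0505 -0.0027  0.1001] rot [ 0.0023 -0.3488  0.0029] t 1.98
```

Request:
{"fn": "carry_out", "kwargs": {
  "plan": [
    {"rot":[0,-0.12,0],"xyz":[-0.02,-0.002,0.035],"grip":0},
    {"rot":[0,-0.235,0],"xyz":[-0.035,-0.003,0.07],"grip":0},
    {"rot":[0.002,-0.349,0.003],"xyz":[-0.05,-0.003,0.1],"grip":0},
    {"rot":[0.002,-0.349,0.003],"xyz":[-0.05,-0.003,0.1],"grip":0},
    {"rot":[0.002,-0.349,0.003],"xyz":[-0.05,-0.003,0.1],"grip":0},
    {"rot":[0.002,-0.349,0.003],"xyz":[-0.05,-0.003,0.1],"grip":0}
  ]
}}

```text
clock: 2.48
tool_pos: [0.5006, -0.0956, 0.1192]
eef_rot: [0.064, 0.993, -0.038, 0.086]
contact_force: [-0.4, 0.3, -0.1]
opening: 1.001
finger_force: 0.0
```

```bash
python3 - <<'E'
from h import *
c=cam("wrist"); img=r.snapshot("wrist"); cv2.imwrite("pics/thr2.png",img[...,::-1])
print(r.get_state()['tool_pos'],r.get_state()['q'].round(2))
m,b=blobs(img,(45,90,40),(85,255,255),200)
for k in b:
  for z in(.021,.069):
    rc=cv2.minAreaRect(cast(c,k.reshape(-1,2),z)[:,:2].astype(np.float32)); print(cv2.boundingRect(k),z,np.round(rc[0],4),np.round(rc[1],4),rc[2],np.round(cv2.boxPoints(rc),3).tolist())
goal([.540,-.0833,.007],-7.74,20)
E
```

```text
[ 0.50052442 -0.09568864  0.11793427] [ 0.24  0.72 -0.31  2.18  1.29  0.3   0.21]
(311, 307, 68, 21) 0.021 [ 0.6596 -0.099 ] [0.0711 0.0287] 85.96196746826172 [[0.6430000066757202, -0.13300000131130219], [0.6710000038146973, -0.13500000536441803], [0.6759999990463257, -0.06499999761581421], [0.6480000019073486, -0.06300000101327896]]
(311, 307, 68, 21) 0.069 [ 0.6078 -0.0939] [0.0562 0.0227] 85.96156311035156 [[0.5950000286102295, -0.12099999934434891], [0.6169999837875366, -0.12300000339746475], [0.6209999918937683, -0.06700000166893005], [0.5979999899864197, -0.06499999761581421]]
(329, 261, 34, 11) 0.021 [ 0.5925 -0.0904] [0.0318 0.0117] 81.48966979980469 [[0.5839999914169312, -0.10499999672174454], [0.5960000157356262, -0.10700000077486038], [0.6010000109672546, -0.07500000298023224], [0.5889999866485596, -0.07400000095367432]]
(329, 261, 34, 11) 0.069 [ 0.5548 -0.0871] [0.0252 0.0093] 81.4896240234375 [[0.5479999780654907, -0.0989999994635582], [0.5569999814033508, -0.10000000149011612], [0.5609999895095825, -0.07500000298023224], [0.5519999861717224, -0.07400000095367432]]
(316, 192, 64, 52) 0.021 [ 0.5414 -0.0841] [0.055  0.0503] 81.84962463378906 [[0.5130000114440918, -0.1080000028014183], [0.5619999766349792, -0.11500000208616257], [0.5699999928474426, -0.05999999865889549], [0.5199999809265137, -0.05299999937415123]]
(316, 192, 64, 52) 0.069 [ 0.5143 -0.0821] [0.0435 0.0398] 81.84962463378906 [[0.492000013589859, -0.10100000351667404], [0.531000018119812, -0.10599999874830246], [0.5370000004768372, -0.06300000101327896], [0.49799999594688416, -0.057999998331069946]]
xyz [-0.0175  0.0247  0.1145] rot [-0.0625 -0.1712  0.017 ] t 2.53
```

View pics/thr2.png

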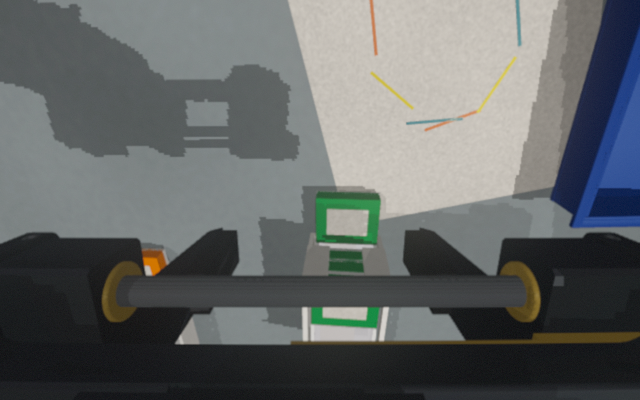

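The throat view now has the cassette front at (316–380, 192–244). The arm stalled short: wrist joint 6 is nearly straight (0.30 rad), so this lean needs the other wrist branch. I'll back off and go to the half-turned grasp, which is equivalent, with more lean.

```bash
cat >> h.py <<'E'
def goal2(pos,yaw,lean,d=-7.74):
    """as goal, lean of the fingers towards direction d (deg), tool yaw free"""
    s=r.get_state(); A=R.from_quat(s['eef_rot']); y=np.radians(yaw); d=np.radians(d)
    B=R.from_matrix(np.array([[-np.cos(y),-np.sin(y),0],[-np.sin(y),np.cos(y),0],[0,0,-1]]).T)
    G=R.from_rotvec(-np.radians(lean)*np.array([-np.sin(d),np.cos(d),0]))*B
    print("xyz",np.round(A.inv().apply(np.array(pos)-s['tool_pos']),4),"rot",np.round((A.inv()*G).as_rotvec(),4),"t",round(s['clock'],2),"q",s['q'].round(2),"F",s['contact_force'].round(1))
E
python3 -c "
from h import *
goal2([.48,-.075,.18],40,25);goal2([.48,-.075,.18],82.26,25);goal2([.48,-.075,.18],172.26,35)"
```

```text
xyz [ 0.0116  0.0137 -0.0662] rot [ 0.0495 -0.2686 -0.8085] t 2.53 q [ 0.24  0.72 -0.31  2.18  1.29  0.3   0.21] F [-0.4  0.4 -0.5]
xyz [ 0.0116  0.0137 -0.0662] rot [ 0.154  -0.2507 -1.541 ] t 2.53 q [ 0.24  0.72 -0.31  2.18  1.29  0.3   0.21] F [-0.4  0.4 -0.5]
xyz [ 0.0116  0.0137 -0.0662] rot [ 0.6693 -0.0929 -3.0425] t 2.53 q [ 0.24  0.72 -0.31  2.18  1.29  0.3   0.21] F [-0.4  0.4 -0.5]
```

Request:
{"fn": "carry_out", "kwargs": {
  "plan": [
    {"rot":[0,0,0],"xyz":[0.012,0.007,-0.035],"grip":0},
    {"rot":[0,0,0],"xyz":[0.012,0.014,-0.066],"grip":0},
    {"rot":[0.05,-0.269,-0.809],"xyz":[0.012,0.014,-0.066],"grip":0},
    {"rot":[0.05,-0.269,-0.809],"xyz":[0.012,0.014,-0.066],"grip":0},
    {"rot":[0.05,-0.269,-0.809],"xyz":[0.012,0.014,-0.066],"grip":0},
    {"rot":[0.05,-0.269,-0.809],"xyz":[0.012,0.014,-0.066],"grip":0},
    {"rot":[0.05,-0.269,-0.809],"xyz":[0.012,0.014,-0.066],"grip":0},
    {"rot":[0.05,-0.269,-0.809],"xyz":[0.012,0.014,-0.066],"grip":0}
  ]
}}

```text
clock: 3.2
tool_pos: [0.48, -0.0746, 0.1819]
eef_rot: [-0.255, 0.947, -0.09, 0.172]
contact_force: [1.1, -0.4, 0.4]
opening: 1.0
finger_force: 0.0
```

```bash
python3 -c "
from h import *
print(r.get_state()['tool_pos'])
goal2([.48,-.075,.18],40,25);goal2([.48,-.075,.18],90,30);goal2([.48,-.075,.18],172.26,35)"
```

```text
[ 0.48001605 -0.07456335  0.18189995]
xyz [0.0008 0.0001 0.0018] rot [ 0.0081 -0.0564 -0.1657] t 3.2 q [ 0.31  0.59 -0.48  2.39  2.03  0.4   0.06] F [ 1.1 -0.4  0.4]
xyz [0.0008 0.0001 0.0018] rot [ 0.1172 -0.0841 -1.0353] t 3.2 q [ 0.31  0.59 -0.48  2.39  2.03  0.4   0.06] F [ 1.1 -0.4  0.4]
xyz [0.0008 0.0001 0.0018] rot [ 0.2872  0.0546 -2.4583] t 3.2 q [ 0.31  0.59 -0.48  2.39  2.03  0.4   0.06] F [ 1.1 -0.4  0.4]
```

Request:
{"fn": "carry_out", "kwargs": {
  "plan": [
    {"rot":[0.117,-0.084,-1.035],"xyz":[0,0,0],"grip":0},
    {"rot":[0.117,-0.084,-1.035],"xyz":[0,0,0],"grip":0},
    {"rot":[0.117,-0.084,-1.035],"xyz":[0,0,0],"grip":0},
    {"rot":[0.117,-0.084,-1.035],"xyz":[0,0,0],"grip":0},
    {"rot":[0.117,-0.084,-1.035],"xyz":[0,0,0],"grip":0},
    {"rot":[0.117,-0.084,-1.035],"xyz":[0,0,0],"grip":0},
    {"rot":[0.117,-0.084,-1.035],"xyz":[0,0,0],"grip":0},
    {"rot":[0.117,-0.084,-1.035],"xyz":[0,0,0],"grip":0}
  ]
}}

```text
clock: 3.87
tool_pos: [0.4795, -0.0758, 0.1814]
eef_rot: [-0.668, 0.699, -0.202, 0.156]
contact_force: [-0.8, 0.4, -0.9]
opening: 0.999
finger_force: 0.0
```

```bash
python3 -c "
from h import *
print(r.get_state()['tool_pos'])
goal2([.50,-.0778,.13],172.26,35)"
```

```text
[ 0.47951734 -0.07580401  0.18137571]
xyz [-0.0019  0.0074  0.0548] rot [ 0.0757  0.0709 -1.4789] t 3.87 q [ 0.29  0.62 -0.43  2.52  2.52  0.58  0.57] F [-0.8  0.4 -0.9]
```

Request:
{"fn": "carry_out", "kwargs": {
  "plan": [
    {"rot":[0.076,0.071,-1.479],"xyz":[-0.002,0.007,0.055],"grip":0},
    {"rot":[0.076,0.071,-1.479],"xyz":[-0.002,0.007,0.055],"grip":0},
    {"rot":[0.076,0.071,-1.479],"xyz":[-0.002,0.007,0.055],"grip":0},
    {"rot":[0.076,0.071,-1.479],"xyz":[-0.002,0.007,0.055],"grip":0},
    {"rot":[0.076,0.071,-1.479],"xyz":[-0.002,0.007,0.055],"grip":0},
    {"rot":[0.076,0.071,-1.479],"xyz":[-0.002,0.007,0.055],"grip":0},
    {"rot":[0.076,0.071,-1.479],"xyz":[-0.002,0.007,0.055],"grip":0},
    {"rot":[0.076,0.071,-1.479],"xyz":[-0.002,0.007,0.055],"grip":0}
  ]
}}

```text
clock: 4.53
tool_pos: [0.5011, -0.0774, 0.1293]
eef_rot: [0.905, -0.316, 0.283, -0.046]
contact_force: [-0.1, -0.6, 0.5]
opening: 1.001
finger_force: 0.0
```

```bash
python3 -c "
from h import *
print(r.get_state()['tool_pos'])
goal2([.50,-.0778,.12],172.26,35)"
```

```text
[ 0.50108696 -0.07742066  0.12931832]
xyz [-0.005   0.0033  0.0072] rot [ 0.0292  0.0242 -0.5294] t 4.53 q [ 0.26  0.82 -0.44  2.56  2.63  0.87  1.41] F [-0.1 -0.6  0.5]
```

```bash
cat > k.py <<'E'
from h import *
from scipy.optimize import least_squares
D=[([-1.0672,.6899,-.1945,1.5662,.1573,.9025,-.2151],[.2827,.5568,.238]),([.24,.72,-.31,2.18,1.29,.3,.21],[.5005,-.0957,.1179]),
([.31,.59,-.48,2.39,2.03,.4,.06],[.48,-.0746,.1819]),([.29,.62,-.43,2.52,2.52,.58,.57],[.4795,-.0758,.1814]),([.26,.82,-.44,2.56,2.63,.87,1.41],[.5011,-.0774,.1293])]
def axes(q,s):
    z=np.array([0,0,1.]); E=lambda a,t:R.from_euler(a,t)
    A=E('z',s*q[0])*E('y',q[1]);B=A*E('z',s*q[2])*E('y',q[3]);C=B*E('z',s*q[4])*E('y',q[5]);F=C*E('z',s*q[6])
    return np.c_[z,A.apply(z),B.apply(z),C.apply(z)],F
M=np.vstack([axes(q,-1)[0] for q,_ in D]);p=np.hstack([x for _,x in D])
L,res=np.linalg.lstsq(M,p,rcond=None)[:2]
lo=np.array([-3.01,-.46,-1.47,.13,-1,.04,-2.66]);hi=np.array([3.01,2.08,1.51,2.56,4.14,2.09,2.66])
E
python3 - <<'E'
from k import *
print(L,(M@L-p).reshape(-1,3).round(3).tolist())
q0=np.array(r.get_state()['q']);F=axes(q0,-1)[1];A=R.from_quat(r.get_state()['eef_rot'])
O=F.inv()*A; print("tool offset",O.as_rotvec().round(3), (axes(D[0][0],-1)[1].inv()*R.from_quat([.2327,.97254,-.0008,-.0001])).as_rotvec().round(3))
def G(yaw,lean,d=-7.74):
    y=np.radians(yaw);d=np.radians(d)
    B=R.from_matrix(np.array([[-np.cos(y),-np.sin(y),0],[-np.sin(y),np.cos(y),0],[0,0,-1]]).T)
    return R.from_rotvec(-np.radians(lean)*np.array([-np.sin(d),np.cos(d),0]))*B
def solve(pos,g,q):
    f=lambda q:np.r_[(axes(q,-1)[0]@L-pos)*10,(g.inv()*axes(q,-1)[1]*O).as_rotvec()*3,(q-(lo+hi)/2)*1e-3]
    best=None
    rng=np.random.default_rng(0)
    for i in range(6):
        x0=np.clip(q if i==0 else q+rng.normal(0,.6,7),lo+.05,hi-.05)
        s=least_squares(f,x0,bounds=(lo+.03,hi-.03))
        e=np.abs(s.fun[:6]).max()
        if best is None or e<best[0]: best=(e,s.x)
    return best
ux=np.array([np.cos(np.radians(-7.74)),np.sin(np.radians(-7.74)),0])
for yaw in(172.26,-7.74):
  for lean in(0,10,15,20,25,30,35):
    out=[]
    for dist in(0,.05,.1):
        b=solve(np.array([.54,-.0833,.009])-ux*dist,G(yaw,lean),q0); out.append((round(b[0],3),b[1].round(2).tolist()))
    print(yaw,lean,*out,sep="\n ")
E
```

```text
[0.04473621 0.66557824 0.24511085 0.18571983] [[-0.03, -0.0, -0.018], [0.022, 0.022, 0.013], [-0.011, 0.013, 0.013], [-0.011, 0.01, 0.006], [0.02, 0.008, -0.015]]
tool offset [-0.    -0.     1.571] [ 0.    -0.     1.571]
172.26
 0
 (np.float64(0.077), [0.18, 0.94, -0.07, 2.21, 2.08, 0.07, 2.63])
 (np.float64(0.0), [0.16, 0.94, -0.01, 2.37, 3.1, 0.17, 1.63])
 (np.float64(0.103), [0.17, 0.96, -0.05, 2.53, 3.0, 0.33, 1.71])
172.26
 10
 (np.float64(0.0), [0.16, 0.94, -0.02, 2.3, 3.11, 0.27, 1.62])
 (np.float64(0.0), [0.18, 0.97, -0.09, 2.52, 3.0, 0.53, 1.71])
 (np.float64(0.315), [0.21, 0.94, -0.16, 2.53, 2.83, 0.45, 1.84])
172.26
 15
 (np.float64(0.0), [0.17, 0.95, -0.04, 2.37, 3.08, 0.45, 1.64])
 (np.float64(0.102), [0.18, 0.97, -0.09, 2.53, 3.01, 0.6, 1.69])
 (np.float64(0.421), [0.23, 0.94, -0.22, 2.53, 2.77, 0.52, 1.89])
172.26
 20
 (np.float64(0.0), [0.18, 0.97, -0.06, 2.45, 3.06, 0.63, 1.66])
 (np.float64(0.212), [0.19, 0.97, -0.12, 2.53, 2.98, 0.66, 1.72])
 (np.float64(0.528), [0.27, 0.95, -0.36, 2.53, 2.61, 0.61, 2.01])
172.26
 25
 (np.float64(0.0), [0.19, 1.0, -0.1, 2.53, 3.04,
[... 1304 characters left out ...]
2, -0.86])
 (np.float64(0.528), [0.43, 1.06, -1.05, 2.53, 1.91, 1.0, -0.7])
-7.74
 25
 (np.float64(0.0), [0.39, 1.09, -0.87, 2.53, 2.26, 1.09, -0.88])
 (np.float64(0.322), [0.41, 1.08, -0.98, 2.53, 2.1, 1.08, -0.8])
 (np.float64(0.635), [0.36, 0.99, -0.69, 2.53, 2.28, 0.82, -0.9])
-7.74
 30
 (np.float64(0.107), [0.39, 1.1, -0.86, 2.53, 2.31, 1.15, -0.91])
 (np.float64(0.433), [0.42, 1.09, -1.01, 2.53, 2.12, 1.15, -0.8])
 (np.float64(0.743), [0.32, 0.96, -0.53, 2.53, 2.49, 0.79, -1.05])
-7.74
 35
 (np.float64(0.217), [0.38, 1.1, -0.82, 2.53, 2.39, 1.18, -0.95])
 (np.float64(0.544), [0.34, 1.02, -0.62, 2.53, 2.51, 0.99, -1.05])
 (np.float64(0.853), [0.29, 0.95, -0.43, 2.53, 2.65, 0.81, -1.16])
```

```bash
cat > k.py <<'E'
from h import *
from scipy.optimize import least_squares
D=[([-1.0672,.6899,-.1945,1.5662,.1573,.9025,-.2151],[.2827,.5568,.238]),([.24,.72,-.31,2.18,1.29,.3,.21],[.5005,-.0957,.1179]),
([.31,.59,-.48,2.39,2.03,.4,.06],[.48,-.0746,.1819]),([.29,.62,-.43,2.52,2.52,.58,.57],[.4795,-.0758,.1814])]
s=r.get_state(); D.append((s['q'],s['tool_pos']))
def axes(q,s=-1):
    x,_,z=np.eye(3); E=R.from_euler
    A=E('z',s*q[0])*E('y',q[1]);A3=A*E('z',s*q[2]);B=A3*E('y',q[3]);B5=B*E('z',s*q[4]);C=B5*E('y',q[5]);F=C*E('z',s*q[6])
    return np.c_[z,A.apply(z),B.apply(z),C.apply(z),A3.apply(x),B.apply(x),B5.apply(x),C.apply(x)],F
M=np.vstack([axes(q)[0] for q,_ in D]);p=np.hstack([x for _,x in D])
E
python3 - <<'E'
from k import *
for cols in([0,1,2,3],[0,1,2,3,4,5],[0,1,2,3,7],[0,1,2,3,6],[0,1,2,3,4,5,7],range(8)):
    cols=list(cols);L=np.linalg.lstsq(M[:,cols],p,rcond=1e-3)[0]; print(cols,L.round(3),np.abs(M[:,cols]@L-p).max().round(4))
E
```

```text
[0, 1, 2, 3] [0.041 0.667 0.244 0.184] 0.0298
[0, 1, 2, 3, 4, 5] [ 0.216  0.683  0.359  0.351 -0.116 -0.003] 0.0243
[0, 1, 2, 3, 7] [0.043 0.662 0.324 0.12  0.054] 0.0292
[0, 1, 2, 3, 6] [0.079 0.65  0.296 0.148 0.038] 0.0306
[0, 1, 2, 3, 4, 5, 7] [ 0.15   0.673  0.365  0.247 -0.072 -0.002  0.034] 0.026
[0, 1, 2, 3, 4, 5, 6, 7] [ 0.156  0.672  0.367  0.251 -0.074 -0.002  0.003  0.031] 0.026
```

```bash
python3 -c "
from h import *
goal2([.525,-.0813,.10],172.26,15)"
```

```text
xyz [ 0.0035 -0.0023  0.0378] rot [-0.0635 -0.3167 -0.5287] t 4.53 q [ 0.26  0.82 -0.44  2.56  2.63  0.87  1.41] F [-0.1 -0.6  0.5]
```

Request:
{"fn": "carry_out", "kwargs": {
  "plan": [
    {"rot":[-0.064,-0.317,-0.529],"xyz":[0.003,-0.002,0.038],"grip":0},
    {"rot":[-0.064,-0.317,-0.529],"xyz":[0.003,-0.002,0.038],"grip":0},
    {"rot":[-0.064,-0.317,-0.529],"xyz":[0.003,-0.002,0.038],"grip":0},
    {"rot":[-0.064,-0.317,-0.529],"xyz":[0.003,-0.002,0.038],"grip":0},
    {"rot":[-0.064,-0.317,-0.529],"xyz":[0.003,-0.002,0.038],"grip":0},
    {"rot":[-0.064,-0.317,-0.529],"xyz":[0.003,-0.002,0.038],"grip":0},
    {"rot":[-0.064,-0.317,-0.529],"xyz":[0.003,-0.002,0.038],"grip":0},
    {"rot":[-0.064,-0.317,-0.529],"xyz":[0.003,-0.002,0.038],"grip":0}
  ]
}}

```text
clock: 5.2
tool_pos: [0.5238, -0.0815, 0.099]
eef_rot: [0.989, -0.073, 0.13, 0.005]
contact_force: [0.1, 0.5, -0.3]
opening: 0.999
finger_force: 0.0
```

```bash
python3 -c "
from h import *
print(r.get_state()['tool_pos'])
goal2([.54,-.0833,.05],172.26,15);goal2([.54,-.0833,.008],172.26,15)"
```

```text
[ 0.52375483 -0.08145778  0.09899994]
xyz [ 0.0031 -0.0001  0.0516] rot [-0.0063  0.0001 -0.0126] t 5.2 q [ 0.09  0.76 -0.05  2.22  2.69  0.11  1.94] F [ 0.1  0.5 -0.3]
xyz [-0.0078  0.0003  0.0921] rot [-0.0063  0.0001 -0.0126] t 5.2 q [ 0.09  0.76 -0.05  2.22  2.69  0.11  1.94] F [ 0.1  0.5 -0.3]
```

Request:
{"fn": "carry_out", "kwargs": {
  "plan": [
    {"rot":[-0.006,0,-0.012],"xyz":[0.002,0,0.03],"grip":0},
    {"rot":[-0.006,0,-0.012],"xyz":[0.003,0,0.052],"grip":0},
    {"rot":[-0.006,0,-0.012],"xyz":[0.003,0,0.052],"grip":0},
    {"rot":[-0.006,0,-0.012],"xyz":[0.003,0,0.052],"grip":0}
  ]
}}

```text
clock: 5.53
tool_pos: [0.5387, -0.0847, 0.0485]
eef_rot: [0.989, -0.068, 0.128, 0.009]
contact_force: [0.5, 0.3, -0.1]
opening: 1.004
finger_force: 0.0
```

```bash
python3 - <<'E'
from h import *
print(r.get_state()['tool_pos'])
goal2([.54,-.0833,.008],172.26,15)
a=r.snapshot("top");b=r.snapshot("scene")
cv2.imwrite("pics/g1.png",np.hstack([cv2.resize(x,(400,400),interpolation=cv2.INTER_CUBIC) for x in(a[140:240,270:370],b[160:300,260:400])])[...,::-1])
E
```

```text
[ 0.53870349 -0.08467854  0.04853575]
xyz [-0.0093 -0.0015  0.0395] rot [-0.      0.0038 -0.0022] t 5.53 q [ 0.11  0.87 -0.08  2.18  2.71  0.19  1.94] F [ 0.5  0.3 -0.1]
```

View pics/g1.png

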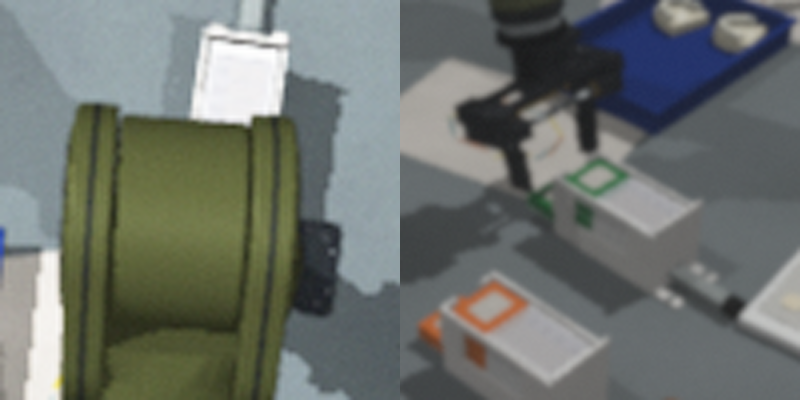

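Right half (scene camera): the fingers straddle the protruding green front at (545,205), in front of the lips, and the body is clear of the dispenser. I'll go down.

Request:
{"fn": "carry_out", "kwargs": {
  "plan": [
    {"rot":[0,0.004,-0.002],"xyz":[-0.005,-0.001,0.02],"grip":0},
    {"rot":[0,0.004,-0.002],"xyz":[-0.009,-0.0015,0.034],"grip":0},
    {"rot":[0,0.004,-0.002],"xyz":[-0.009,-0.0015,0.0395],"grip":0},
    {"rot":[0,0.004,-0.002],"xyz":[-0.009,-0.0015,0.0395],"grip":0},
    {"rot":[0,0.004,-0.002],"xyz":[-0.009,-0.0015,0.0395],"grip":0}
  ]
}}

```text
clock: 6.05
tool_pos: [0.5425, -0.0841, 0.01]
eef_rot: [0.989, -0.066, 0.132, 0.01]
contact_force: [-0.6, -1.3, 0.7]
opening: 1.004
finger_force: 0.0
```

```bash
python3 -c "
from h import *
print(r.get_state()['tool_pos'])
goal2([.54,-.0833,.008],172.26,15)"
```

```text
[ 0.54249188 -0.0840965   0.00999351]
xyz [-0.003  -0.0005  0.0012] rot [ 0.0011 -0.0045  0.0011] t 6.05 q [ 0.13  0.96 -0.12  2.18  2.72  0.28  1.93] F [-0.6 -1.3  0.7]
```

Request:
{"fn": "carry_out", "kwargs": {
  "plan": [
    {"rot":[0,0,0],"xyz":[-0.002,0,0.001],"grip":0},
    {"rot":[0,0,0],"xyz":[-0.002,0,0.001],"grip":255},
    {"rot":[0,0,0],"xyz":[-0.002,0,0.001],"grip":255},
    {"rot":[0,0,0],"xyz":[-0.002,0,0.001],"grip":255},
    {"rot":[0,0,0],"xyz":[-0.002,0,0.001],"grip":255},
    {"rot":[0,0,0],"xyz":[-0.002,0,0.001],"grip":255},
    {"rot":[0,0,0],"xyz":[-0.002,0,0.001],"grip":255},
    {"rot":[0,0,0],"xyz":[-0.002,0,0.001],"grip":255}
  ],
  "squeeze": 40
}}

```text
clock: 6.72
tool_pos: [0.5408, -0.0838, 0.0078]
eef_rot: [0.989, -0.066, 0.132, 0.01]
contact_force: [-0.1, -0.0, 2.6]
opening: 0.631
finger_force: 40.0
```

```bash
python3 -c "
from h import *
p=r.get_state()['tool_pos'];print(p)
u=np.array([np.cos(np.radians(-7.74)),np.sin(np.radians(-7.74)),0])
for d in(.03,.06,.1): goal2(p-u*d,172.26,15)"
```

```text
[ 0.54080675 -0.08382185  0.00780727]
xyz [-0.0289 -0.     -0.0079] rot [ 0.0011 -0.0041  0.0013] t 6.72 q [ 0.13  0.96 -0.12  2.18  2.73  0.29  1.93] F [-0.1 -0.   2.6]
xyz [-0.0579 -0.0001 -0.0158] rot [ 0.0011 -0.0041  0.0013] t 6.72 q [ 0.13  0.96 -0.12  2.18  2.73  0.29  1.93] F [-0.1 -0.   2.6]
xyz [-0.0965 -0.0001 -0.0263] rot [ 0.0011 -0.0041  0.0013] t 6.72 q [ 0.13  0.96 -0.12  2.18  2.73  0.29  1.93] F [-0.1 -0.   2.6]
```

Gripped: opening 0.631 ≈ 55.5 mm, the cassette's width, at 40 N. Pulling straight.

Request:
{"fn": "carry_out", "kwargs": {
  "plan": [
    {"rot":[0,0,0],"xyz":[-0.0048,0,-0.0013],"grip":255},
    {"rot":[0,0,0],"xyz":[-0.0116,0,-0.0032],"grip":255},
    {"rot":[0,0,0],"xyz":[-0.0193,0,-0.0053],"grip":255},
    {"rot":[0,0,0],"xyz":[-0.027,0,-0.0074],"grip":255},
    {"rot":[0,0,0],"xyz":[-0.0347,0,-0.0095],"grip":255},
    {"rot":[0,0,0],"xyz":[-0.0425,0,-0.0116],"grip":255},
    {"rot":[0,0,0],"xyz":[-0.05,0,-0.0137],"grip":255},
    {"rot":[0,0,0],"xyz":[-0.058,0,-0.0158],"grip":255}
  ]
}}

```text
clock: 7.38
tool_pos: [0.4798, -0.0755, 0.0078]
eef_rot: [0.989, -0.066, 0.132, 0.009]
contact_force: [1.5, 0.4, -0.3]
opening: 0.634
finger_force: 40.0
```

```bash
python3 -c "
from h import *
p=r.get_state()['tool_pos'];print(p)
u=np.array([np.cos(np.radians(-7.74)),np.sin(np.radians(-7.74)),0])
p0=np.array([.5408,-.0838,.0078])
for d in(.1,): goal2(p0-u*d,172.26,15)"
```

```text
[ 0.47983718 -0.0755109   0.00776784]
xyz [-0.0371 -0.     -0.0101] rot [ 0.0007 -0.003   0.0016] t 7.38 q [ 0.17  0.98 -0.2   2.36  2.75  0.49  1.89] F [ 1.5  0.4 -0.3]
```

Request:
{"fn": "carry_out", "kwargs": {
  "plan": [
    {"rot":[0,0,0],"xyz":[-0.0077,0,-0.0021],"grip":255},
    {"rot":[0,0,0],"xyz":[-0.0154,0,-0.0042],"grip":255},
    {"rot":[0,0,0],"xyz":[-0.023,0,-0.0063],"grip":255},
    {"rot":[0,0,0],"xyz":[-0.031,0,-0.0084],"grip":255},
    {"rot":[0,0,0],"xyz":[-0.0386,0,-0.0104],"grip":255},
    {"rot":[0,0,0],"xyz":[-0.043,0,-0.0116],"grip":255},
    {"rot":[0,0,0],"xyz":[-0.043,0,-0.0116],"grip":255}
  ]
}}

```text
clock: 7.97
tool_pos: [0.4341, -0.0694, 0.0074]
eef_rot: [0.989, -0.066, 0.13, 0.009]
contact_force: [-0.8, -0.0, -0.7]
opening: 0.63
finger_force: 40.0
```

```bash
python3 - <<'E'
from h import *
p=r.get_state()['tool_pos'];print(p)
goal2([.435,-.0695,.09],172.26,15)
a=r.snapshot("top");b=r.snapshot("scene")
cv2.imwrite("pics/g2.png",np.hstack([cv2.resize(x,(400,400),interpolation=cv2.INTER_CUBIC) for x in(a[130:250,260:380],b[150:290,250:390])])[...,::-1])
E
```

```text
[ 0.43411706 -0.06941328  0.00737017]
xyz [ 0.0222  0.0001 -0.0796] rot [0.0005 0.001  0.0019] t 7.97 q [ 0.18  1.01 -0.25  2.49  2.77  0.65  1.85] F [-0.8 -0.  -0.7]
```

View pics/g2.png

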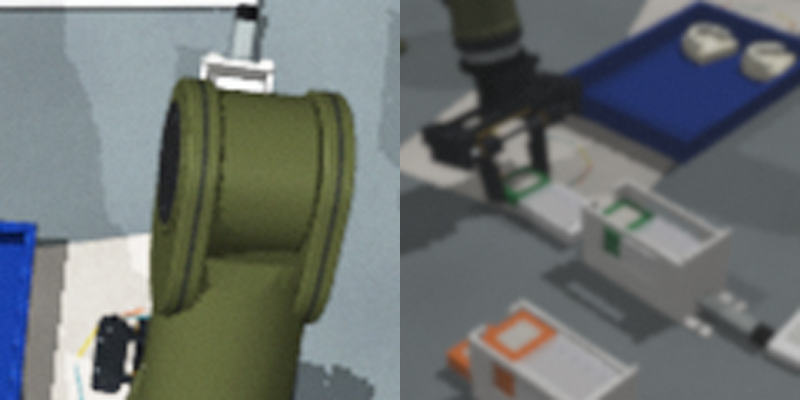

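The scene half shows the bottom cassette fully out on the bench side, at (550,205), and the stack dropped inside the green dispenser. I'll lift straight up, then carry it over.

Request:
{"fn": "carry_out", "kwargs": {
  "plan": [
    {"rot":[0,0,0],"xyz":[0.003,0,-0.01],"grip":255},
    {"rot":[0,0,0],"xyz":[0.007,0,-0.025],"grip":255},
    {"rot":[0,0,0],"xyz":[0.013,0,-0.045],"grip":255},
    {"rot":[0,0,0],"xyz":[0.017,0,-0.063],"grip":255},
    {"rot":[0,0,0],"xyz":[0.02,0,-0.075],"grip":255},
    {"rot":[0,0,0],"xyz":[0.02,0,-0.075],"grip":255}
  ]
}}

```text
clock: 8.57
tool_pos: [0.4377, -0.0697, 0.0874]
eef_rot: [0.989, -0.066, 0.134, 0.01]
contact_force: [0.3, 0.1, -0.5]
opening: 0.629
finger_force: 40.0
```

```bash
python3 - <<'E'
from h import *
p=r.get_state()['tool_pos'];print(p)
goal2([.445,.03,.085],174,15,-6)
goal2([.418,.186,.085],175.6,15,-4.4)
b=r.snapshot("scene")
cv2.imwrite("pics/g3.png",cv2.resize(b[110:290,230:450],None,fx=3,fy=3,interpolation=cv2.INTER_CUBIC)[...,::-1])
E
```

```text
[ 0.43765616 -0.0697472   0.08744886]
xyz [-0.0064 -0.0998  0.0006] rot [ 0.0092 -0.0079 -0.0276] t 8.57 q [ 0.15  0.79 -0.2   2.48  2.72  0.42  1.88] F [ 0.3  0.1 -0.5]
xyz [-0.0522 -0.2508 -0.0123] rot [ 0.0165 -0.0079 -0.0546] t 8.57 q [ 0.15  0.79 -0.2   2.48  2.72  0.42  1.88] F [ 0.3  0.1 -0.5]
```

View pics/g3.png

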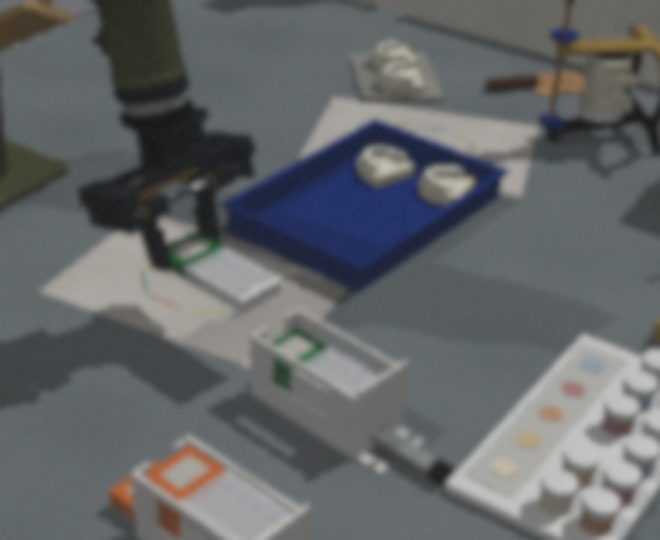

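The cassette is held level at (225,265), and the three others are in the dispenser at (320,350). Carrying it to the pan's empty half.

Request:
{"fn": "carry_out", "kwargs": {
  "plan": [
    {"rot":[0.003,-0.003,-0.01],"xyz":[-0.003,-0.02,0],"grip":255},
    {"rot":[0.006,-0.005,-0.02],"xyz":[-0.005,-0.05,0],"grip":255},
    {"rot":[0.009,-0.008,-0.028],"xyz":[-0.008,-0.085,0],"grip":255},
    {"rot":[0.012,-0.008,-0.036],"xyz":[-0.015,-0.125,-0.002],"grip":255},
    {"rot":[0.014,-0.008,-0.045],"xyz":[-0.026,-0.165,-0.005],"grip":255},
    {"rot":[0.016,-0.008,-0.055],"xyz":[-0.038,-0.205,-0.009],"grip":255},
    {"rot":[0.016,-0.008,-0.055],"xyz":[-0.047,-0.235,-0.011],"grip":255},
    {"rot":[0.016,-0.008,-0.055],"xyz":[-0.052,-0.251,-0.012],"grip":255}
  ]
}}

```text
clock: 9.28
tool_pos: [0.4161, 0.1919, 0.0815]
eef_rot: [0.991, -0.035, 0.128, 0.003]
contact_force: [0.3, -0.7, -0.9]
opening: 0.628
finger_force: 40.0
```

Request:
{"fn": "carry_out", "kwargs": {
  "plan": [
    {"rot":[0,0,0],"xyz":[0,0,0],"grip":255},
    {"rot":[0,0,0],"xyz":[0,0,0],"grip":255},
    {"rot":[0,0,0],"xyz":[0,0,0],"grip":255}
  ]
}}

```text
clock: 9.53
tool_pos: [0.4172, 0.1846, 0.0822]
eef_rot: [0.991, -0.039, 0.128, 0.006]
contact_force: [-0.2, -0.9, -1.7]
opening: 0.632
finger_force: 40.0
```

```bash
python3 - <<'E'
from h import *
p=r.get_state()['tool_pos'];print(p,r.get_state()['finger_force'])
goal2([.418,.186,.0145],175.6,15,-4.4)
goal2([.418,.186,.0065],175.6,15,-4.4)
b=r.snapshot("scene");c=r.snapshot("wrist")
cv2.imwrite("pics/g4.png",np.hstack([cv2.resize(x,(400,300),interpolation=cv2.INTER_CUBIC) for x in(b[110:230,270:430],c)])[...,::-1])
E
```

```text
[0.41721096 0.18460231 0.08216439] 39.98474836349487
xyz [-0.0165 -0.0016  0.0656] rot [ 0.0026  0.0049 -0.0008] t 9.53 q [-0.54  0.79 -0.16  2.4   2.25  0.37  1.73] F [-0.2 -0.9 -1.7]
xyz [-0.0186 -0.0016  0.0733] rot [ 0.0026  0.0049 -0.0008] t 9.53 q [-0.54  0.79 -0.16  2.4   2.25  0.37  1.73] F [-0.2 -0.9 -1.7]
```

View pics/g4.png

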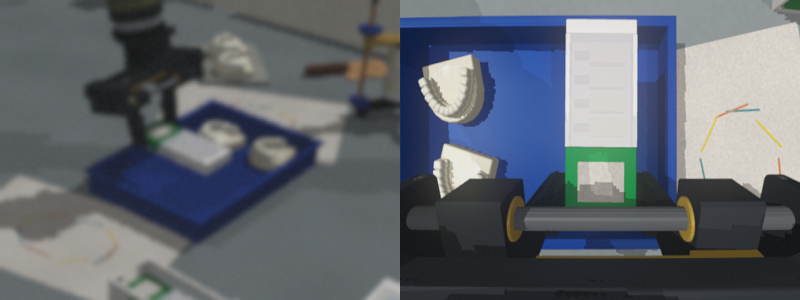

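The wrist half shows the cassette aligned with the pan, between the casts and the right wall. I'll lower it, then do the last millimetres slowly.

Request:
{"fn": "carry_out", "kwargs": {
  "plan": [
    {"rot":[0.002,0.005,0],"xyz":[-0.005,-0.001,0.02],"grip":255},
    {"rot":[0.002,0.005,0],"xyz":[-0.01,-0.0015,0.04],"grip":255},
    {"rot":[0.002,0.005,0],"xyz":[-0.014,-0.0015,0.056],"grip":255},
    {"rot":[0.002,0.005,0],"xyz":[-0.016,-0.0015,0.063],"grip":255},
    {"rot":[0.002,0.005,0],"xyz":[-0.0165,-0.0015,0.0655],"grip":255},
    {"rot":[0.002,0.005,0],"xyz":[-0.0165,-0.0015,0.0655],"grip":255},
    {"rot":[0.002,0.005,0],"xyz":[-0.0165,-0.0015,0.0655],"grip":255}
  ]
}}

```text
clock: 10.22
tool_pos: [0.4184, 0.1872, 0.0158]
eef_rot: [0.991, -0.038, 0.131, 0.004]
contact_force: [-0.7, -0.6, -0.7]
opening: 0.629
finger_force: 40.0
```

```bash
python3 - <<'E'
from h import *
p=r.get_state()['tool_pos'];print(p,r.get_state()['moment'])
goal2([.418,.186,.009],175.6,15,-4.4)
goal2([.418,.186,.007],175.6,15,-4.4)
E
```

```text
[0.41839354 0.18717138 0.01577975] [ 0.02597719  0.42831006 -0.00221685]
xyz [-0.0021  0.0012  0.0065] rot [-0.0015 -0.0013 -0.0005] t 10.22 q [-0.47  0.97 -0.28  2.4   2.36  0.57  1.63] F [-0.7 -0.6 -0.7]
xyz [-0.0026  0.0012  0.0084] rot [-0.0015 -0.0013 -0.0005] t 10.22 q [-0.47  0.97 -0.28  2.4   2.36  0.57  1.63] F [-0.7 -0.6 -0.7]
```

Request:
{"fn": "carry_out", "kwargs": {
  "plan": [
    {"rot":[0,0,0],"xyz":[-0.0006,0,0.002],"grip":255},
    {"rot":[0,0,0],"xyz":[-0.0012,0,0.004],"grip":255},
    {"rot":[0,0,0],"xyz":[-0.0018,0,0.0055],"grip":255},
    {"rot":[0,0,0],"xyz":[-0.002,0,0.0065],"grip":255},
    {"rot":[0,0,0],"xyz":[-0.0022,0,0.0072],"grip":255},
    {"rot":[0,0,0],"xyz":[-0.0022,0,0.0072],"grip":255}
  ]
}}

```text
clock: 10.72
tool_pos: [0.4179, 0.1878, 0.0077]
eef_rot: [0.991, -0.038, 0.131, 0.004]
contact_force: [-0.2, -0.3, -1.3]
opening: 0.632
finger_force: 40.0
```

Request:
{"fn": "carry_out", "kwargs": {
  "plan": [
    {"rot":[0,0,0],"xyz":[-0.0001,0,0.0004],"grip":255},
    {"rot":[0,0,0],"xyz":[-0.0002,0,0.0008],"grip":255},
    {"rot":[0,0,0],"xyz":[-0.0002,0,0.0008],"grip":255},
    {"rot":[0,0,0],"xyz":[-0.0002,0,0.0008],"grip":255}
  ]
}}

```text
clock: 11.05
tool_pos: [0.4179, 0.1878, 0.007]
eef_rot: [0.991, -0.038, 0.131, 0.004]
contact_force: [-1.2, 0.2, -0.4]
opening: 0.632
finger_force: 40.2
```

Request:
{"fn": "carry_out", "kwargs": {
  "plan": [
    {"rot":[0,0,0],"xyz":[0,0,0],"grip":255},
    {"rot":[0,0,0],"xyz":[0,0,0],"grip":255},
    {"rot":[0,0,0],"xyz":[0,0,0],"grip":85},
    {"rot":[0,0,0],"xyz":[0,0,0],"grip":70},
    {"rot":[0,0,0],"xyz":[0,0,0],"grip":40},
    {"rot":[0,0,0],"xyz":[0,0,0],"grip":40},
    {"rot":[0,0,0],"xyz":[0,0,0],"grip":40},
    {"rot":[0,0,0],"xyz":[0,0,0],"grip":40}
  ],
  "squeeze": 5
}}

```text
clock: 11.72
tool_pos: [0.418, 0.1878, 0.007]
eef_rot: [0.991, -0.038, 0.131, 0.004]
contact_force: [-0.4, 1.0, 1.4]
opening: 0.841
finger_force: 0.2
```

```bash
python3 - <<'E'
from h import *
p=r.get_state()['tool_pos'];print(p,r.get_state()['opening'])
goal2([.418,.187,.16],175.6,15,-4.4)
E
```

```text
[0.41798404 0.18781203 0.00695713] 0.8410061929171636
xyz [ 0.0398  0.0005 -0.1478] rot [-0.002  -0.001   0.0001] t 11.72 q [-0.47  0.99 -0.29  2.4   2.37  0.6   1.61] F [-0.4  1.   1.4]
```

Released (opening 74 mm). Going straight up.

Request:
{"fn": "carry_out", "kwargs": {
  "plan": [
    {"rot":[0,0,0],"xyz":[0.0026,0,-0.01],"grip":40},
    {"rot":[0,0,0],"xyz":[0.008,0,-0.03],"grip":40},
    {"rot":[0,0,0],"xyz":[0.016,0,-0.06],"grip":40},
    {"rot":[0,0,0],"xyz":[0.026,0,-0.095],"grip":40},
    {"rot":[0,0,0],"xyz":[0.035,0,-0.13],"grip":40},
    {"rot":[0,0,0],"xyz":[0.04,0,-0.148],"grip":40},
    {"rot":[0,0,0],"xyz":[0.04,0,-0.148],"grip":40},
    {"rot":[0,0,0],"xyz":[0.04,0,-0.148],"grip":40}
  ]
}}

```text
clock: 12.38
tool_pos: [0.4181, 0.1881, 0.1611]
eef_rot: [0.991, -0.037, 0.132, 0.004]
contact_force: [-0.3, 0.4, -0.8]
opening: 0.846
finger_force: 0.0
```

```bash
python3 - <<'E'
from h import *
p=r.get_state()['tool_pos'];print(p)
b=r.snapshot("scene");c=r.snapshot("wrist")
cv2.imwrite("pics/g5.png",np.hstack([cv2.resize(x,(400,400),interpolation=cv2.INTER_CUBIC) for x in(b[110:290,250:430],c)])[...,::-1])
E
```

```text
[0.41808869 0.18806609 0.16108576]
```

View pics/g5.png

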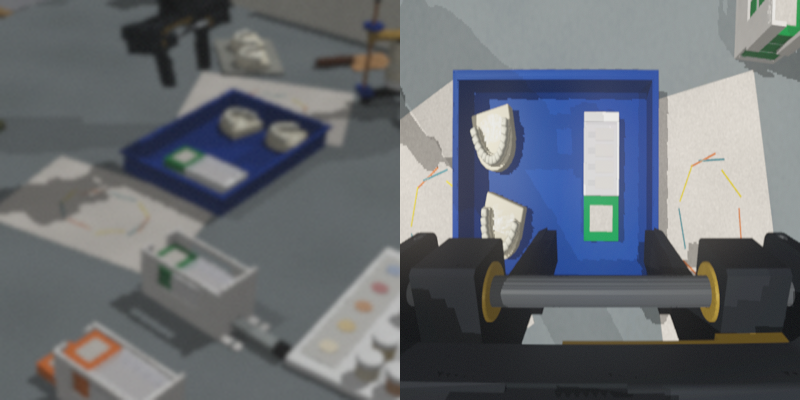

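The cassette lies flat in the pan's empty half, at (600,175) in the wrist half of the picture. The casts haven't moved, and the other green cassettes are inside the dispenser. Handing in.

```bash
python3 -c "
from plant import r
print(r.finish_job())"
```

```text
the job is handed in; nothing more can be done
None
```

I pulled the bottom green cassette and laid it flat in the pan's empty half; the other three dropped and stayed inside the dispenser, and I handed the job in at about 12.5 s on the robot's clock.

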